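Sort turned candle discs by underside feel and candle-gauge fit

ROBOT

A 6-joint arm with a two-finger parallel gripper is mounted at the origin on a cart in front of the work surface, level with it; the furniture and walls round the work are solid. World frame = base frame: x ahead of the robot, y to its left, z up, the work surface at z = 0. Lengths are in m, angles in degrees, forces in N, time in s.
With the tool pointing down it reaches from about 0.35 to 1 m from the base axis. Payload 7.1 kg.
Tool frame: the origin (TCP) lies on the mounting face of the last link; the fingertips stand 173 mm ahead of it and the grasp point (between the pads) lies 155 mm ahead of it (tcp_to_grasp is the distance from the TCP to the grasp point, in m); z points along the fingers, y is the direction in which the jaws open and shut (so a half turn about z gives the same grasp; the last joint's range is limited). The gripper opens to 85 mm and grips with 20 to 120 N. Pads are 22 mm wide; open, the fingers measure 114 mm over their backs; the gripper's body (76 mm by 85 mm) begins 54 mm behind the grasp point. The pads swing forward as they close: fully open they stand 13 mm farther back than shut.
Start: joints at [75.401, 24.242, 93.386, -0, 62.372, -1.089], TCP at [0.146, 0.608, 0.405] pointing down, gripper open.
Joint ranges: [-172.04, 172.04], [-51.8, 120.97], [4.93, 147.93], [-75.15, 255.16], [6.16, 154.13], [-145.62, 145.62]. Speed limits (degrees/s): [136.94, 136.94, 172.46, 180, 180, 180].

INTERFACE

Orientations are given as [roll, pitch, yaw] about the fixed x, y, z axes, in that order (R = Rz(yaw) Ry(pitch) Rx(roll)).
In Python, from station import get_state, capture, hand_in, search_frame, landmark_of, tcp_to_grasp gives the robot as it stands.
- The arm moves only by the shell command python3 -m pendant 'ROWS'. ROWS is JSON, a list that holds one entry, the list of rows, each a list of 5 numbers: the shift along the tool's x, y, z in cm, then the turn about the tool's z in degrees, then the opening, from 0 (shut) to 1 (fully open). A call has 1 to 12 rows; each row is the pose to reach, as a shift and turn from the pose commanded when the call began, along the tool's axes at that moment; what a row does not reach only later rows make up. A row lasts 1/8 s, in which the tool goes at most 62.5 mm and 10.7 degrees, less where a joint would pass 70% of its speed; a pose out of reach is approached as far as the arm can. A call with a gripper value outside its range is refused whole. The fingers move at their own pace and stop on an object; the grip force is fixed at half the most. Time passes only in rows, so rows that repeat a pose let the fingers close. It gives the time, the measured TCP pose, the force and the opening at its end, in the units of the state.
- get_state(): the state, without advancing time (a new reading comes with each control period).
- capture(name): name is "side" or "top" or "wrist"; returns a dict with "image" (400x640x3 uint8, red, green, blue), "range_z" (400x640 float32, m along the optical axis (not along the pixel's ray), 0 where there is no reading), "fx", "fy", "cx", "cy" (pixels), "rvec" (rotation vector, rad) and "tvec" (3), from world to camera coordinates, as OpenCV has them. Camera axes: x right, y down, z forward; pixel columns grow to the right and rows downward; lengths in m; the calibration is good to about 2 mm. The wrist camera is an equidistant fisheye: a pixel r from the principal point sees the ray r / f radians off the axis. A picture is of the moment at which its call begins.
- hand_in(): hands the job in, once; it reports no verdict.
Trained networks look in the newest picture that a camera, given by its name, has taken for a name from the list of things; names that differ only in an ending like _2 or _b are one class to them, and where a whole thing is asked for, a point or a joint stands for the part that bears it (a point fixed in the world has none). Each returns a list of dicts, best first, with "p" (0 to 1); they miss things now and then, are a little off and sometimes report something else, mostly with a low value. They report only what shows in the picture. A call takes as long as a camera call. They do not tell look-alikes from the thing itself.
- search_frame(target, camera): "at" ([column, row] in pixels, amid what is visible of it).
- landmark_of(target, camera): "at" ([column, row] in pixels: a listed point, or the origin of a listed thing).
The state is a dict: "t": time; "qpos": joint angles; "dq": joint speeds; "joint_efforts": joint torques, N m; "position": TCP position; "tcp_rot": TCP orientation; "force": force on the tool from outside, world axes, zero at the start; "ft_torque": the same for the moment, N m; "gripper_width": opening from 0.0 (shut) to 1.0 (fully open).
Only numpy, scipy, OpenCV 4.12 (cv2) and the standard library are available. Lean on these libraries where they do the work, as an engineer would, in place of code of your own. Each camera call takes 0.05 s, during which the arm holds its last target. There are 200 camera calls.

TASK

Sort the turned beech candle discs lying on the bench. Those whose underside is still unsanded, so that they drag roughly over the bench, go in the plywood sanding tray; of the ones that glide smoothly, those that slide all the way down the stepped gauge pin onto its foot go in the cardboard packing tray, and those that will not pass its step go in the grey reaming tray. Do not force a disc on the gauge, leave the ribbon, scissors and marker where they are, and leave every disc lying flat in its tray.

Things in the scene. Friction and masses are not known exactly. Their poses are not given: they have to be found in the camera images.
- disc_a: one of six look-alike flat round discs of pale turned wood, two thin dark rings on the upper face: 58 mm diameter, 20 mm thick, 45 to 80 g, vertical edge, round bore through the middle. Origin: centre of the underside, z up. Four or five are present; absent ones read None. They start flat on the bench, 30 mm or more apart. At most two belong in each tray.
- disc_b: look-alike disc, size and origin as disc_a. Unseen in every disc: the underside is either sanded and waxed (friction on the bench about 0.1) or unsanded (about 1.2), give or take 10 percent. The edge grips alike on all. Names tell nothing about this.
- disc_c: look-alike disc, size and origin as disc_a. The bore of a disc is either 24.4 mm (passes the gauge) or 19.2 mm (too tight); names tell nothing about this. A rough disc goes to the sanding tray whatever its bore.
- disc_d: look-alike disc, size and origin as disc_a
- disc_e: look-alike disc, size and origin as disc_a
- disc_f: look-alike disc, size and origin as disc_a
- sanding_tray: open plywood tray, red-brown abrasive sheet on its floor, cork block (100 x 30 x 28 mm) behind its far wall: for rough discs. Outside 136 mm along its x, 156 mm along its y; floor and walls 4 mm thick, rim 18 mm above the bench. Origin: centre of its underside, on the bench. Fixed. Two discs fit side by side, centres 36 mm either side of the middle along its y.
- reaming_tray: open grey plastic tray with a hand reamer (dark wooden handle, steel shank, 20 mm high) lying behind its far wall: for smooth discs with a tight bore. Size, origin and layout as sanding_tray. Fixed.
- packing_tray: open brown cardboard tray lined with white paper, nothing behind it: for smooth discs that pass the gauge. Size, origin and layout as sanding_tray. Fixed.
- gauge: upright stepped steel pin, fixed. Origin: centre of its underside, z up. Dark foot 84 mm across, 8 mm high; the pin is 22 mm thick from 8 to 26 mm above the bench (top chamfer 0.8 mm); above that step a 16 mm pilot, bevelled tip, rises to 44 mm. All discs fit the pilot; a good one comes down with its underside at 8 mm, on the foot, a tight one stops with it at 26 mm, on the step.
- ribbon_spool: spool of red ribbon, 32 mm high, about 75 mm across, with a loose ribbon end, at the right; leave alone
- scissors: red-handled scissors, 199 mm long, at the right; leave alone
- marker: black and white marker pen, 135 mm long, at the left; leave alone
There are look-alikes about, which are no part of the job. Leave any pink look-alike of the disc_c alone. Of the things that look like the sanding_tray, the larger one is meant.

How it is judged (in metres and radians):
At the end, for the whole second after the job is handed in: Every disc present lies at rest, flat (within 11 degrees), inside the walls of its tray (underside under 28 mm above the bench): rough ones in the sanding tray, smooth ones with a tight bore in the reaming tray, smooth ones that pass the gauge in the packing tray (x of rough_disc_1 in the frame of sanding_tray between -0.063 and 0.063 m and y of rough_disc_1 in the frame of sanding_tray between -0.073 and 0.073 m and z of each of rough_disc_1, rough_disc_2 in the frame of sanding_tray below 0.038 m and x of rough_disc_2 in the frame of sanding_tray between -0.063 and 0.063 m and y of rough_disc_2 in the frame of sanding_tray between -0.073 and 0.073 m and x of smooth_tight_disc_1 in the frame of reaming_tray between -0.063 and 0.063 m and y of smooth_tight_disc_1 in the frame of reaming_tray between -0.073 and 0.073 m and z of each of smooth_tight_disc_1, smooth_tight_disc_2 in the frame of reaming_tray below 0.038 m and x of smooth_tight_disc_2 in the frame of reaming_tray between -0.063 and 0.063 m and y of smooth_tight_disc_2 in the frame of reaming_tray between -0.073 and 0.073 m and x of smooth_good_disc_1 in the frame of packing_tray between -0.063 and 0.063 m and y of smooth_good_disc_1 in the frame of packing_tray between -0.073 and 0.073 m and z of each of smooth_good_disc_1, smooth_good_disc_2 in the frame of packing_tray below 0.038 m and x of smooth_good_disc_2 in the frame of packing_tray between -0.063 and 0.063 m and y of smooth_good_disc_2 in the frame of packing_tray between -0.073 and 0.073 m and angle between each of disc_a, disc_b, disc_c, disc_d, disc_e, disc_f's own z axis and vertical below 0.2 rad and linear speed of each of disc_a, disc_b, disc_c, disc_d, disc_e, disc_f below 0.02 m/s); the robot touches nothing.
It fails at once if the gauge is pressed or pushed with more than 45 N (contact force between gauge and anything else above 45 N).
It fails at once if the ribbon, the scissors or the marker is moved more than 3 cm (distance of any of ribbon_spool, scissors, marker from where it was at the start of the episode above 0.03 m).
Of disc_a, disc_b, disc_c, disc_d, disc_e, disc_f only 4 to 5 are there at a start; the rules pass over those that are not, and their reading is None.
At some moment in a run one of disc_a, disc_b, disc_c, disc_d, disc_e, disc_f may be knocked a few centimetres aside while the robot is not near it.
Once in a run the grip may slacken for a moment while it holds something.
It also fails if it takes over 210 s, if anything falls off the work surface, if the arm or the gripper's body presses on something with over 40 N, if the wrist force passes 120 N, or if a joint passes its speed limit or range.

## Working session

There is one attempt and no reset: what is moved stays moved. The work goes in short steps, Python scripts to look and compute and a shell command to move; the robot and the scene stay as the last step left them, time stands still between calls to the robot, and variables do not carry over. Pictures are saved under pics/ and viewed, about 12 in all and at most 16, crops included, and the job is handed in when it is done.

```bash
mkdir -p pics; ls; python3 - <<'E'
from station import *
import cv2
s=get_state();print(s)
print(tcp_to_grasp)
for n in ("top","side"):
    c=capture(n); cv2.imwrite(f"pics/{n}0.png",c["image"][:,:,::-1]); print(n,c["fx"],c["cx"],c["cy"],c["rvec"],c["tvec"])
    for t in ("disc_a","sanding_tray","reaming_tray","packing_tray","gauge"):
        for f in (landmark_of,):
            print(t,[( [round(v) for v in d["at"]],round(d["p"],2)) for d in f(t,n)][:8])
E
```

```text
pics
{'t': 0.0, 'qpos': array([ 7.54018028e+01,  2.42869099e+01,  9.34346270e+01,  1.95988613e-04,
        6.23735157e+01, -1.08776369e+00]), 'dq': array([-0.03752734,  0.07636883, -0.03074561,  0.11576376, -0.03860105,
        0.01825267]), 'joint_efforts': array([ 1.74516681e-03, -5.57404590e+01, -2.81733906e+01,  7.58835563e-05,
        7.51401560e-03,  6.33335304e-06]), 'position': array([0.14590386, 0.60742226, 0.40389656]), 'tcp_rot': array([-1.79904968e+02, -1.97793108e-03,  1.66489474e+02]), 'force': array([-0.23758938, -0.00452396,  0.72993556]), 'ft_torque': array([-5.04259548e-05,  2.84388155e-02,  2.26434040e-02]), 'gripper_width': 1.0022035673416854}
0.1547
top 422.6244377848374 316.5950429587657 203.43975854908854 [ 2.13872078 -2.16782518  0.10761389] [0.11775792 0.50623872 1.55949559]
disc_a [([363, 223], 0.72), ([267, 240], 0.68), ([430, 229], 0.66), ([390, 221], 0.6), ([330, 223], 0.52)]
sanding_tray [([173, 240], 0.86), ([421, 185], 0.71), ([269, 187], 0.61), ([236, 223], 0.36)]
reaming_tray [([320, 174], 0.83)]
packing_tray [([372, 178], 0.69), ([456, 225], 0.6)]
gauge [([420, 182], 0.59)]
side 456.8421292131401 318.49507011862335 207.12627052352371 [ 0.01280179 -2.64779592  1.68370386] [ 5.08015586e-01 -3.67014283e-05  1.65216958e+00]
disc_a [([356, 249], 0.65), ([335, 189], 0.65), ([341, 200], 0.51), ([342, 176], 0.45), ([340, 217], 0.43)]
sanding_tray [([372, 326], 0.78), ([296, 248], 0.65), ([334, 200], 0.63)]
reaming_tray [([282, 216], 0.59)]
packing_tray [([291, 196], 0.79), ([336, 272], 0.24)]
gauge [([302, 175], 0.55)]
```

View pics/top0.png

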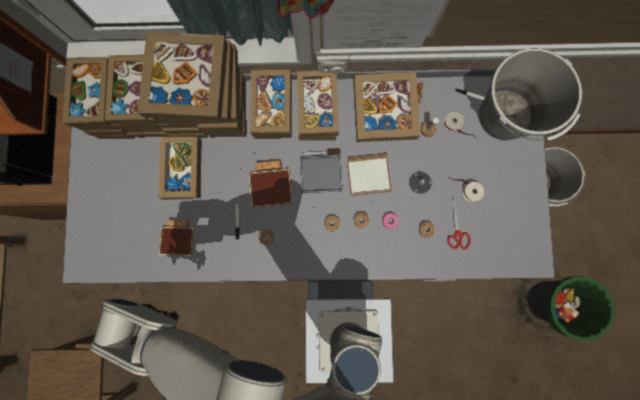

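The top view shows discs near (332,222), (361,219), (427,229) and (267,237), and the pink one at (390,220). The trays are at (270,187), (321,173) and (369,173), the gauge at (420,182).

```bash
cat > h.py <<'E'
from station import *
import cv2, numpy as np
def w2c(c): return cv2.Rodrigues(np.array(c["rvec"],float))[0],np.array(c["tvec"],float)
def ray(c,px,fish=False):
    R,t=w2c(c); u=(px[0]-c["cx"])/c["fx"];v=(px[1]-c["cy"])/c["fy"]
    if fish:
        r=np.hypot(u,v); s=np.sin(r)/r if r>1e-9 else 1; d=np.array([u*s,v*s,np.cos(r)])
    else: d=np.array([u,v,1.])
    return -R.T@t, R.T@d
def onz(c,px,z,fish=False):
    o,d=ray(c,px,fish); return o+d*(z-o[2])/d[2]
def proj(c,P,fish=False):
    R,t=w2c(c); p=R@np.array(P,float)+t
    if fish:
        th=np.arctan2(np.hypot(p[0],p[1]),p[2]);n=np.hypot(p[0],p[1]);q=p[:2]/n*th
    else: q=p[:2]/p[2]
    return np.array([c["cx"]+c["fx"]*q[0],c["cy"]+c["fy"]*q[1]])
def tool(P,state=None,a0=None):
    """world xyz of desired grasp point -> shift in cm along tool axes"""
    s=state or get_state(); from scipy.spatial.transform import Rotation as Ro
    R=Ro.from_euler("xyz",s["tcp_rot"],degrees=True).as_matrix()
    g=s["position"]+R[:,2]*tcp_to_grasp
    return np.round(R.T@(np.array(P)-g)*100,2),g
def rectify(c,x0,x1,y0,y1,z,res,fish=False):
    "orthophoto at height z: rows = x descending, cols = y descending"
    h=int((x1-x0)/res);w=int((y0-y1)/-res)if y0>y1 else int((y1-y0)/res)
    X=x1-np.arange(h)*res;Y=y1-np.arange(int((y1-y0)/res))*res
    R,t=w2c(c);YY,XX=np.meshgrid(Y,X);P=np.stack([XX,YY,np.full_like(XX,z)],-1)@R.T+t
    n=np.hypot(P[...,0],P[...,1]);
    k=np.arctan2(n,P[...,2])/n if fish else 1/P[...,2]
    return cv2.remap(c["image"],(c["cx"]+c["fx"]*P[...,0]*k).astype(np.float32),(c["cy"]+c["fy"]*P[...,1]*k).astype(np.float32),cv2.INTER_CUBIC)
E
python3 - <<'E'
from h import *
c=capture("top")
for z,ps in ((0.02,[(332,222),(361,219),(427,229),(267,237),(390,220),(428,129)]),(.004,[(270,187),(321,173),(369,173),(420,182),(176,240)])):
    for p in ps: print(p,onz(c,p,z).round(3))
for z in (0.018,):
    im=rectify(c,.3,.9,-.45,.45,.018,.00125) # col=(.45-y)/.00125,row=(.9-x)/.00125
    cv2.imwrite("pics/ortho.png",im[:,:,::-1])
w=capture("wrist"); cv2.imwrite("pics/w0.png",w["image"][:,:,::-1])
E
```

```text
(332, 222) [0.438 0.054 0.02 ]
(361, 219) [ 0.448 -0.055  0.02 ]
(427, 229) [ 0.407 -0.301  0.02 ]
(267, 237) [0.385 0.299 0.02 ]
(390, 220) [ 0.442 -0.164  0.02 ]
(428, 129) [ 0.791 -0.321  0.02 ]
(270, 187) [0.577 0.29  0.004]
(321, 173) [0.629 0.093 0.004]
(369, 173) [ 0.626 -0.092  0.004]
(420, 182) [ 0.588 -0.286  0.004]
(176, 240) [0.378 0.649 0.004]
```

View pics/ortho.png

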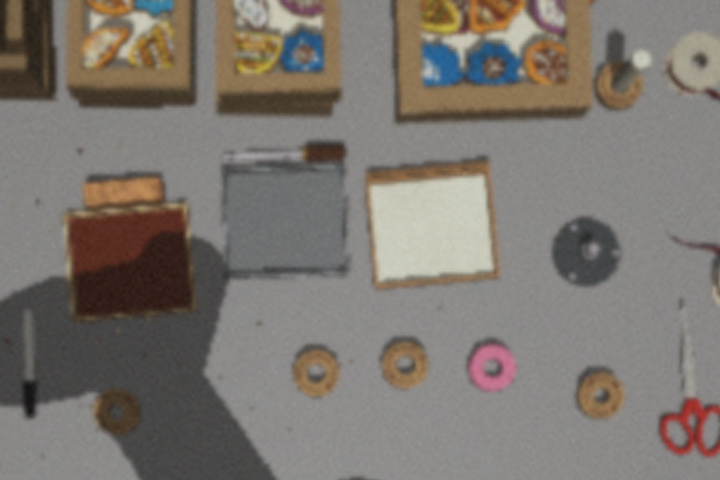

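View pics/w0.png

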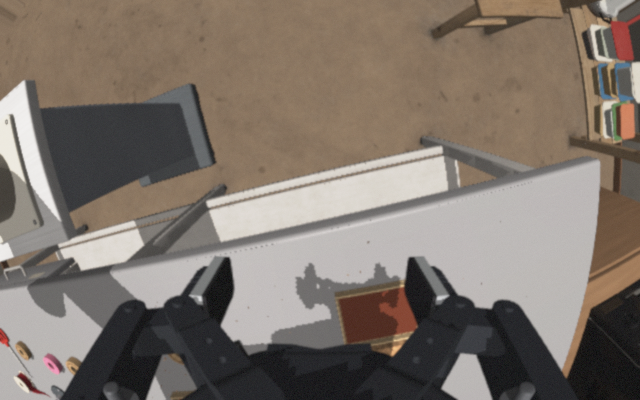

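```bash
python3 - <<'E'
from h import *
w=capture("wrist");R,t=w2c(w);s=get_state()
print("cam pos",(-R.T@t).round(3),"axis",R[2].round(3),"fx",w["fx"],w["cx"],w["cy"],s["t"])
print(tool((.385,.299,.15)))
c=capture("top")
d=c["range_z"]
for p in [(428,129),(424,126),(430,122),(427,229),(361,219),(417,90),(419,95)]:
    o,r=ray(c,p);print(p,(o+r*d[p[1],p[0]]).round(3))
E
```

```text
cam pos [0.072 0.625 0.374] axis [ 0.288 -0.067 -0.955] fx 309.70691628693146 318.7752319076813 203.49464914517446 0.75
(array([-30.45, -24.43,  10.  ]), array([0.14599486, 0.60768893, 0.25000571]))
(428, 129) [ 0.786 -0.317  0.038]
(424, 126) [ 0.804 -0.307  0.018]
(430, 122) [ 0.798 -0.313  0.086]
(427, 229) [ 0.408 -0.307 -0.003]
(361, 219) [ 0.449 -0.057 -0.001]
(417, 90) [ 0.955 -0.29   0.002]
(419, 95) [ 0.932 -0.295  0.008]
```

```bash
R='[-30.5,-24.4,8,76.5,1]'; python3 -m pendant '[[[-30.5,-24.4,8,76.5,1],[-30.5,-24.4,8,76.5,1],[-30.5,-24.4,8,76.5,1],[-30.5,-24.4,8,76.5,1],[-30.5,-24.4,8,76.5,1],[-30.5,-24.4,8,76.5,1],[-30.5,-24.4,8,76.5,1],[-30.5,-24.4,8,76.5,1],[-30.5,-24.4,8,76.5,1]]]'
python3 - <<'E'
from h import *
w=capture("wrist"); cv2.imwrite("pics/w1.png",w["image"][:,:,::-1])
print([( [round(v) for v in d["at"]],round(d["p"],2),onz(w,d["at"],0,True).round(3)) for d in landmark_of("disc_a","wrist")])
s=get_state();print(s["t"],s["position"],s["tcp_rot"],s["force"])
c=capture("top")
im=rectify(c,.35,.7,-.34,.36,.018,.000875); cv2.imwrite("pics/ortho2.png",im[:,:,::-1])
print([( [round(v) for v in d["at"]],round(d["p"],2),onz(c,d["at"],0).round(3)) for d in landmark_of("disc_a","top")])
for n in ("sanding_tray","reaming_tray","packing_tray","gauge"):
  print(n,[( [round(v) for v in d["at"]],round(d["p"],2),onz(c,d["at"],0).round(3)) for d in landmark_of(n,"top")])
E
```

```text
t: 1.92
position: [0.3854, 0.2997, 0.325]
tcp_rot: [180.0, -0.0, 90.1]
force: [1.1, -0.2, -0.2]
gripper_width: 0.997
[([320, 182], 0.93, array([0.386, 0.307, 0.   ]))]
2.025 [0.38508525 0.30008371 0.32503522] [ 1.79972845e+02 -2.74087285e-02  9.01808081e+01] [ 0.41150805  0.10708202 -0.50205579]
[([330, 222], 0.74, array([0.437, 0.06 , 0.   ])), ([424, 184], 0.71, array([ 0.582, -0.302,  0.   ])), ([358, 222], 0.67, array([ 0.437, -0.045,  0.   ])), ([426, 229], 0.6, array([ 0.409, -0.303,  0.   ])), ([390, 220], 0.51, array([ 0.444, -0.165,  0.   ]))]
sanding_tray [([270, 188], 0.97, array([0.574, 0.29 , 0.   ])), ([172, 240], 0.95, array([0.38 , 0.665, 0.   ])), ([370, 176], 0.53, array([ 0.614, -0.096,  0.   ]))]
reaming_tray [([320, 175], 0.8, array([0.622, 0.096, 0.   ]))]
packing_tray [([369, 178], 0.63, array([ 0.606, -0.091,  0.   ]))]
gauge [([421, 185], 0.57, array([ 0.577, -0.291,  0.   ]))]
```

View pics/w1.png

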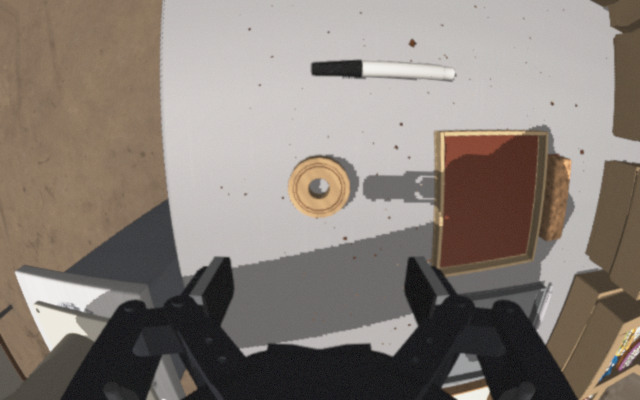

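The wrist view shows the disc at (319,186), with a bore about 20 px wide against 62 px for the disc. The sanding tray is at (492,200).

```bash
cat >> h.py <<'E'
def disc(w,xy,name=None,fish=True,z=.02,half=.05):
    res=.00025; im=rectify(w,xy[0]-half,xy[0]+half,xy[1]-half,xy[1]+half,z,res,fish)
    hsv=cv2.cvtColor(im,cv2.COLOR_RGB2HSV)
    m=((hsv[...,0]<25)&(hsv[...,1]>60)&(hsv[...,2]>45)).astype(np.uint8)*255
    m=cv2.morphologyEx(m,cv2.MORPH_OPEN,np.ones((7,7)))
    cs,h=cv2.findContours(m,cv2.RETR_CCOMP,cv2.CHAIN_APPROX_NONE)
    i=max(range(len(cs)),key=lambda i:cv2.contourArea(cs[i]))
    (cx,cy),r=cv2.minEnclosingCircle(cs[i])
    holes=[cv2.contourArea(cs[j]) for j in range(len(cs)) if h[0][j][3]==i]
    if name: cv2.imwrite(name,cv2.resize(im[:,:,::-1],None,fx=.75,fy=.75))
    return (round(xy[0]+half-cy*res,4),round(xy[1]+half-cx*res,4)),"diam",round(2e3*r*res,1),"boreeq",round(1e3*res*2*np.sqrt(max(holes+[0])/np.pi),1)
E
python3 - <<'E'
from h import *
w=capture("wrist")
d=disc(w,(.386,.303),"pics/d1.png");print(d)
print(tool((*d[0],.021)))
E
```

```text
((0.386, 0.3061), 'diam', 58.7, 'boreeq', np.float64(16.5))
(array([ 0.66,  0.07, 14.91]), array([0.38531057, 0.29949198, 0.17006214]))
```

View pics/d1.png

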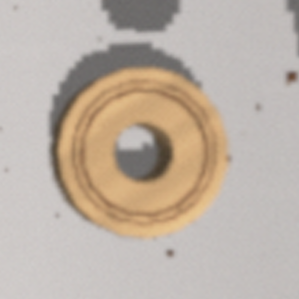

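The bore is about 19 mm in the rectified crop, so this disc looks tight. Grasp it.

```bash
python3 -m pendant '[[[0.6,0,5,0,1],[0.6,0.1,10,0,1],[0.6,0.1,14,0,1],[0.6,0.1,14.8,0,1],[0.6,0.1,14.8,0,0.5],[0.6,0.1,14.8,0,0],[0.6,0.1,14.8,0,0],[0.6,0.1,14.8,0,0],[0.6,0.1,14.8,0,0],[0.6,0.1,14.8,0,0]]]'
python3 - <<'E'
from h import *
w=capture("wrist"); cv2.imwrite("pics/w2.png",w["image"][:,:,::-1])
s=get_state();print(s["t"],s["position"],s["gripper_width"],s["force"],s["ft_torque"])
c=capture("top")
g=rectify(c,.5,.68,-.4,.42,.018,.001025);cv2.imwrite("pics/o3.png",g[:,:,::-1])
E
```

```text
t: 3.62
position: [0.3871, 0.3056, 0.1787]
tcp_rot: [179.9, -0.1, 90.0]
force: [-1.5, -0.7, 7.7]
gripper_width: 0.645
3.675 [0.38706336 0.30559345 0.17869841] 0.6421667352250001 [-0.88189554 -0.77402153  7.8963818 ] [-0.11944959  0.37852314 -0.03744097]
```

View pics/w2.png

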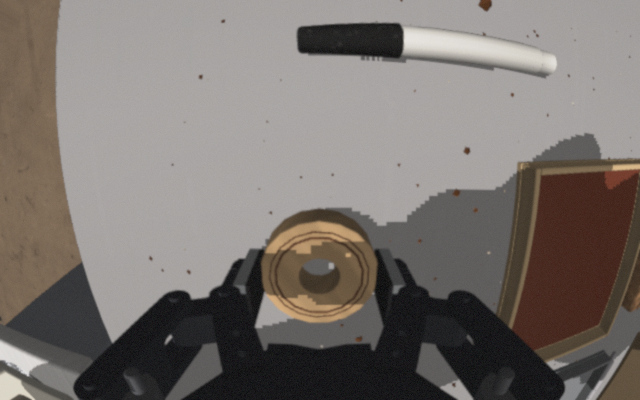

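The disc is held and pressed on the bench with about 8 N. Drag it sideways to feel the friction.

```bash
python3 -m pendant '[[[-0.6,0,0,0,0],[-1.2,0,0,0,0],[-1.5,0,0,0,0]]]'; python3 -m pendant '[[[0.6,0,0,0,0],[1.2,0,0,0,0],[1.5,0,0,0,0]]]'
```

```text
t: 4.1
position: [0.3878, 0.291, 0.1788]
tcp_rot: [179.7, -0.2, 90.0]
force: [1.1, 2.6, 6.3]
gripper_width: 0.648
t: 4.47
position: [0.3872, 0.3055, 0.1787]
tcp_rot: [179.9, -0.1, 90.0]
force: [-0.7, -3.8, 10.7]
gripper_width: 0.647
```

The ratio is about 0.4, which is ambiguous because the fingertips may be touching the bench. Regrip 8 mm higher, press lightly and repeat.

```bash
python3 -m pendant '[[[0,0,-0.4,0,0.8],[0,0,-0.9,0,0.8],[0,0,-0.9,0,0.8],[0,0,-0.9,0,0],[0,0,-0.9,0,0],[0,0,-0.9,0,0],[0,0,-0.9,0,0],[0,0,-0.9,0,0]]]';  python3 -m pendant '[[[0,0,0.25,0,0],[0,0,0.25,0,0]]]'; python3 -m pendant '[[[-0.6,0,0,0,0],[-1.2,0,0,0,0],[-1.5,0,0,0,0],[-1.5,0,0,0,0]]]'; python3 -m pendant '[[[0.6,0,0,0,0],[1.2,0,0,0,0],[1.5,0,0,0,0],[1.5,0,0,0,0]]]'
```

```text
t: 5.48
position: [0.3866, 0.3052, 0.1866]
tcp_rot: [180.0, -0.0, 90.0]
force: [-2.3, -1.8, 15.3]
gripper_width: 0.631
t: 5.72
position: [0.3866, 0.3052, 0.1863]
tcp_rot: [180.0, -0.0, 90.0]
force: [-9.1, -6.1, 47.8]
gripper_width: 0.629
t: 6.22
position: [0.3893, 0.2927, 0.1864]
tcp_rot: [179.5, -0.4, 89.9]
force: [-0.3, 7.4, 32.0]
gripper_width: 0.628
t: 6.72
position: [0.388, 0.3051, 0.1863]
tcp_rot: [179.8, -0.1, 90.0]
force: [1.1, -12.5, 44.3]
gripper_width: 0.629
```

```bash
python3 -m pendant '[[[0,0,-0.25,0,0],[0,0,-0.3,0,0],[0,0,-0.3,0,0]]]'; python3 -m pendant '[[[-0.6,0,0,0,0],[-1.2,0,0,0,0],[-1.8,0,0,0,0],[-2.4,0,0,0,0]]]';python3 -m pendant '[[[-0.6,0,0,0,0],[-1.2,0,0,0,0],[-1.2,0,0,0,0],[-1.2,0,0,0,0]]]'; python3 -m pendant '[[[0.6,0,0,0,0],[1.2,0,0,0,0],[1.8,0,0,0,0],[1.8,0,0,0,0],[1.8,0,0,0,0]]]'
python3 - <<'E'
from h import *
s=get_state();print(s["t"],s["position"],s["gripper_width"],s["force"],s["ft_torque"])
w=capture("wrist"); print(disc(w,(s["position"][0],s["position"][1]),"pics/d2.png"),proj(w,(*s["position"][:2],.02),True))
c=capture("top")
for n in ("sanding_tray","reaming_tray","packing_tray","gauge"):
  print(n,[( [round(v) for v in d["at"]],round(d["p"],2),onz(c,d["at"],0).round(3)) for d in landmark_of(n,"top")])
E
```

```text
t: 7.1
position: [0.3869, 0.3053, 0.1866]
tcp_rot: [180.0, -0.0, 90.0]
force: [1.5, -3.4, 12.8]
gripper_width: 0.628
t: 7.6
position: [0.3873, 0.282, 0.1867]
tcp_rot: [179.9, -0.1, 90.0]
force: [-0.7, 3.3, 8.9]
gripper_width: 0.63
t: 8.1
position: [0.3873, 0.2696, 0.1866]
tcp_rot: [179.9, -0.1, 90.0]
force: [2.0, -0.8, 11.6]
gripper_width: 0.628
t: 8.72
position: [0.3866, 0.2876, 0.1866]
tcp_rot: [180.0, -0.0, 90.0]
force: [-2.2, -0.9, 13.6]
gripper_width: 0.627
8.725 [0.38662734 0.28755825 0.18660096] 0.6270003922328291 [-2.24998816 -0.87190166 13.55287795] [-0.05934778  0.16191688  0.00778558]
((np.float64(0.3864), np.float64(0.2906)), 'diam', 61.7, 'boreeq', np.float64(12.5)) [318.48285666 268.20877732]
sanding_tray [([175, 239], 0.72, array([0.383, 0.656, 0.   ])), ([272, 189], 0.57, array([0.569, 0.284, 0.   ]))]
reaming_tray [([323, 174], 0.76, array([0.626, 0.086, 0.   ]))]
packing_tray [([369, 178], 0.64, array([ 0.607, -0.092,  0.   ]))]
gauge [([422, 184], 0.94, array([ 0.58 , -0.295,  0.   ]))]
```

View pics/d2.png

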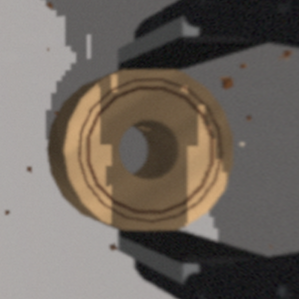

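View pics/o3.png

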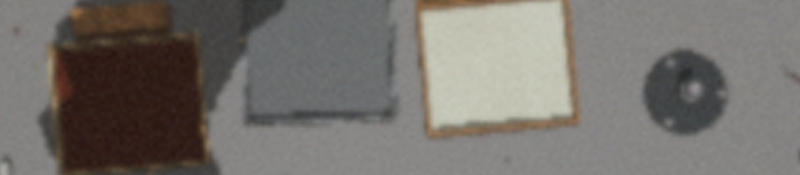

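Friction is about 0.1–0.25 of the load, so the disc is smooth (a rough one would need 13 N or more). With the tight bore it goes to the reaming tray, centre about (0.626, 0.0925). In the ortho view the sanding tray is at (130,261), the packing tray at (432,223) and the gauge at (586,252).

```bash
python3 -m pendant '[[[0,0,-5,0,0],[-3,4,-8,0,0],[-7,10,-8,0,0],[-10,15,-8,0,0],[-13,20,-8,0,0],[-15.9,23.9,-8,0,0],[-15.9,23.9,-8,0,0],[-15.9,23.9,-8,0,0]]]'
python3 - <<'E'
from h import *
w=capture("wrist"); cv2.imwrite("pics/w3.png",w["image"][:,:,::-1])
s=get_state();print(s["t"],s["position"],s["gripper_width"],s["force"])
E
```

```text
t: 10.02
position: [0.6245, 0.1282, 0.2649]
tcp_rot: [-179.8, 0.0, 90.0]
force: [-0.1, 0.0, -0.5]
gripper_width: 0.624
10.075 [0.62427201 0.12863432 0.26515747] 0.6272109419368012 [-0.45637153 -0.23971426  0.21584642]
```

View pics/w3.png

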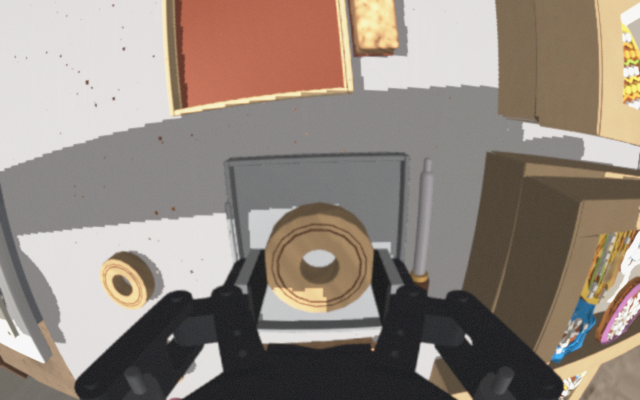

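The tray's far-y corners are at (228,158) and (410,156), and its near-y edge is around row 325. Convert these to world before lowering.

```bash
python3 - <<'E'
from h import *
w=capture("wrist")
for p in [(228,158),(410,156),(320,157),(320,328),(237,210),(408,210)]: print(p,onz(w,p,.018,True).round(4))
E
```

```text
(228, 158) [0.5578 0.1717 0.018 ]
(410, 156) [0.6895 0.1734 0.018 ]
(320, 157) [0.6245 0.1716 0.018 ]
(320, 328) [0.6248 0.0214 0.018 ]
(237, 210) [0.562  0.1321 0.018 ]
(408, 210) [0.6911 0.1323 0.018 ]
```

```bash
python3 -m pendant '[[[0.3,0,4,0,0],[0.3,0,6.5,0,0],[0.3,0,7.2,0,0],[0.3,0,7.2,0,0.8],[0.3,0,7.2,0,0.8],[0.3,0,7.2,0,0.8],[0.3,0,5,0,0.85],[0.3,0,0,0,1]]]'
python3 - <<'E'
from h import *
s=get_state();print(s["t"],s["position"],s["gripper_width"],s["force"])
w=capture("wrist");print(disc(w,(.6245,.13)))
print(tool((.438,.057,.17)))
E
```

```text
t: 11.12
position: [0.6248, 0.1309, 0.2665]
tcp_rot: [-179.8, 0.0, 90.0]
force: [1.2, 1.1, 0.7]
gripper_width: 1.0
11.125 [0.62479623 0.13091893 0.26648198] 1.0002708902470125 [1.19414382 1.14288191 0.66007694]
((0.6237, 0.1324), 'diam', 60.9, 'boreeq', np.float64(15.9))
(array([ -7.47, -19.04,  -5.17]), array([0.62884322, 0.13175396, 0.12001277]))
```

```bash
python3 -m pendant '[[[-3,-6,-5,0,1],[-7.4,-12,-5.5,0,1],[-7.4,-18.5,-5.5,0,1],[-7.4,-18.5,-5.5,0,1],[-7.4,-18.5,-5.5,0,1],[-7.4,-18.5,-5.5,0,1]]]'
python3 - <<'E'
from h import *
w=capture("wrist")
print([( [round(v) for v in d["at"]],round(d["p"],2),onz(w,d["at"],0,True).round(3)) for d in landmark_of("disc_a","wrist")])
d=disc(w,(.438,.057),"pics/d3.png");print(d)
s=get_state();print(s["t"],s["position"],tool((*d[0],.029)))
E
```

```text
t: 11.92
position: [0.4417, 0.0573, 0.3225]
tcp_rot: [179.8, -0.0, 90.0]
force: [0.1, 0.5, -0.3]
gripper_width: 0.998
[([321, 289], 0.96, array([ 0.445, -0.056,  0.   ])), ([310, 190], 0.77, array([0.434, 0.056, 0.   ])), ([496, 122], 0.77, array([0.628, 0.132, 0.   ])), ([317, 359], 0.52, array([ 0.44 , -0.168,  0.   ]))]
((0.4345, 0.0565), 'diam', 59.4, 'boreeq', np.float64(21.1))
12.025 [0.44180728 0.05741161 0.32178487] (array([-0.1 , -0.79, 13.81]), array([0.442116  , 0.0574458 , 0.16708518]))
```

View pics/d3.png

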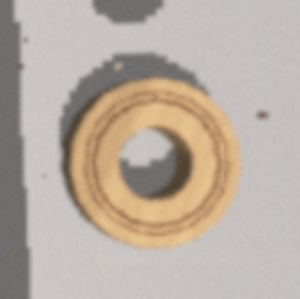

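The bore is about 24 mm, so this one should pass. Grip, then drag.

```bash
python3 -m pendant '[[[-0.1,-0.8,5,0,1],[-0.1,-0.8,10,0,1],[-0.1,-0.8,13,0,1],[-0.1,-0.8,13.6,0,1],[-0.1,-0.8,13.6,0,0.5],[-0.1,-0.8,13.6,0,0],[-0.1,-0.8,13.6,0,0],[-0.1,-0.8,13.6,0,0],[-0.1,-0.8,13.6,0,0]]]'; python3 -m pendant '[[[-0.6,0,0,0,0],[-1.2,0,0,0,0],[-1.2,0,0,0,0],[-1.2,0,0,0,0]]]'; python3 -m pendant '[[[0.6,0,0,0,0],[1.2,0,0,0,0],[1.2,0,0,0,0],[1.2,0,0,0,0]]]'
```

```text
t: 13.15
position: [0.4331, 0.0563, 0.1872]
tcp_rot: [179.8, -0.0, 90.0]
force: [-1.8, -0.7, 9.6]
gripper_width: 0.628
t: 13.65
position: [0.4337, 0.0443, 0.1872]
tcp_rot: [179.7, -0.0, 90.0]
force: [0.1, 0.2, 7.8]
gripper_width: 0.625
t: 14.15
position: [0.4336, 0.0563, 0.1872]
tcp_rot: [179.8, -0.0, 90.0]
force: [-0.0, -0.5, 8.2]
gripper_width: 0.623
```

Smooth (under 0.1). Take it to the packing tray, near slot about (0.618, -0.054).

```bash
python3 -m pendant '[[[0,0,-5,0,0],[-2,4,-8,0,0],[-5,9,-8,0,0],[-8,14,-8,0,0],[-11,18.5,-8,0,0],[-11,18.5,-8,0,0],[-11,18.5,-8,0,0]]]'
python3 - <<'E'
from h import *
w=capture("wrist"); cv2.imwrite("pics/w4.png",w["image"][:,:,::-1])
s=get_state();print(s["t"],s["position"],s["gripper_width"],s["force"])
E
```

```text
t: 15.02
position: [0.6168, -0.0538, 0.2659]
tcp_rot: [-180.0, -0.0, 90.0]
force: [-0.7, 0.2, 0.0]
gripper_width: 0.626
15.075 [ 0.61647485 -0.05342677  0.26571748] 0.6204947423439451 [-0.37717648  0.36378237 -0.83386382]
```

View pics/w4.png

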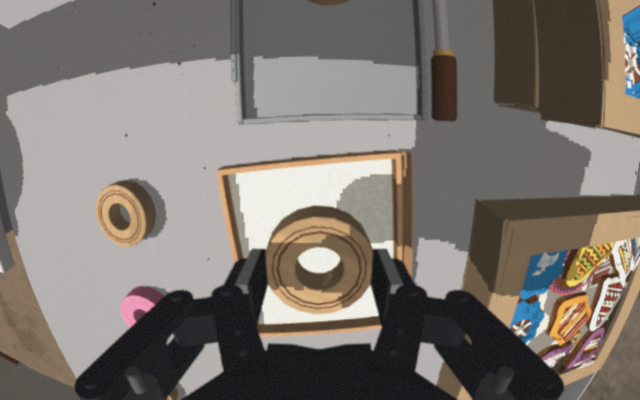

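The disc is over its slot, with the tray corners at (220,170) and (405,153). Lower and release, then go on to the next disc at about (0.445, -0.056).

```bash
python3 -m pendant '[[[0.2,0,4,0,0],[0.2,0,6.5,0,0],[0.2,0,7.2,0,0],[0.2,0,7.2,0,0.8],[0.2,0,7.2,0,0.8],[0.2,0,7.2,0,0.8],[0.2,0,5,0,0.85],[0.2,0,0,0,1],[0,-6,-5,0,1],[0,-12,-5.5,0,1],[-0.2,-17.3,-5.5,0,1],[-0.2,-17.3,-5.5,0,1]]]'
python3 - <<'E'
from h import *
w=capture("wrist")
print([( [round(v) for v in d["at"]],round(d["p"],2),onz(w,d["at"],0,True).round(3)) for d in landmark_of("disc_a","wrist")])
d=disc(w,(.445,-.056),"pics/d4.png");print(d)
s=get_state();print(s["t"],s["position"],tool((*d[0],.0305)))
E
```

```text
t: 16.58
position: [0.4399, -0.0556, 0.3213]
tcp_rot: [-179.8, -0.0, 89.9]
force: [0.3, 1.8, 0.4]
gripper_width: 1.001
[([489, 185], 0.95, array([ 0.622, -0.049,  0.   ])), ([500, 18], 0.71, array([0.627, 0.133, 0.   ])), ([324, 186], 0.63, array([ 0.444, -0.052,  0.   ])), ([320, 289], 0.55, array([ 0.441, -0.168,  0.   ]))]
((0.444, -0.055), 'diam', 58.9, 'boreeq', np.float64(21.1))
16.675 [ 0.4446355  -0.05594811  0.32188928] (array([ 0.11, -0.16, 13.67]), array([ 0.44512856, -0.0560211 ,  0.16719008]))
```

View pics/d4.png

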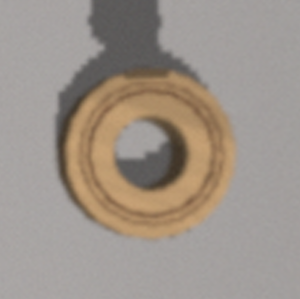

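Good-size bore, about 24 mm. Grip and drag.

```bash
python3 -m pendant '[[[0.1,-0.1,5,0,1],[0.1,-0.1,10,0,1],[0.1,-0.1,13,0,1],[0.1,-0.1,13.6,0,1],[0.1,-0.1,13.6,0,0.5],[0.1,-0.1,13.6,0,0],[0.1,-0.1,13.6,0,0],[0.1,-0.1,13.6,0,0],[0.1,-0.1,13.6,0,0]]]'; python3 -m pendant '[[[-0.6,0,0,0,0],[-1.2,0,0,0,0],[-1.2,0,0,0,0],[-1.2,0,0,0,0]]]'; python3 -m pendant '[[[0.6,0,0,0,0],[1.2,0,0,0,0],[1.2,0,0,0,0],[1.2,0,0,0,0]]]'
```

```text
t: 17.8
position: [0.4444, -0.0549, 0.1864]
tcp_rot: [179.8, 0.0, 90.0]
force: [-1.8, 1.5, 11.8]
gripper_width: 0.629
t: 18.3
position: [0.4447, -0.0672, 0.1864]
tcp_rot: [179.7, 0.1, 90.0]
force: [-0.3, -1.5, 9.5]
gripper_width: 0.628
t: 18.8
position: [0.445, -0.0548, 0.1865]
tcp_rot: [179.7, 0.0, 90.0]
force: [0.5, 2.5, 9.1]
gripper_width: 0.636
```

```bash
python3 -m pendant '[[[-0.6,0,0,0,0],[-1.2,0,0,0,0],[-1.8,0,0,0,0]]]'; python3 -m pendant '[[[0.6,0,0,0,0],[1.2,0,0,0,0],[1.8,0,0,0,0]]]';python3 -m pendant '[[[0,0,0.1,0,0],[0,0.6,0.1,0,0],[0,1.2,0.1,0,0],[0,1.8,0.1,0,0]]]'
```

```text
t: 19.18
position: [0.4447, -0.0729, 0.1864]
tcp_rot: [179.7, 0.0, 90.0]
force: [-0.3, 2.6, 9.9]
gripper_width: 0.632
t: 19.55
position: [0.445, -0.0551, 0.1865]
tcp_rot: [179.7, 0.1, 90.0]
force: [0.3, -2.9, 8.7]
gripper_width: 0.631
t: 20.05
position: [0.4604, -0.0548, 0.1861]
tcp_rot: [-179.9, -0.0, 90.0]
force: [-12.3, -0.2, 32.9]
gripper_width: 0.633
```

```bash
python3 -m pendant '[[[0,0,-4,0,0],[0,0,-8,0,0],[0,0,-8,0,0],[0,0,-8,0,0]]]'; python3 -m pendant '[[[-0.6,0,0,0,0],[-1.2,0,0,0,0],[-1.8,0,0,0,0]]]'; python3 -m pendant '[[[0.6,0,0,0,0],[1.2,0,0,0,0],[1.8,0,0,0,0]]]'
```

```text
t: 20.55
position: [0.4615, -0.0548, 0.2639]
tcp_rot: [179.9, 0.0, 90.0]
force: [-0.9, -0.3, -0.6]
gripper_width: 0.629
t: 20.92
position: [0.4613, -0.0734, 0.2626]
tcp_rot: [-179.9, -0.0, 90.0]
force: [0.0, 0.5, 0.0]
gripper_width: 0.624
t: 21.3
position: [0.4614, -0.0542, 0.2632]
tcp_rot: [-180.0, -0.0, 90.0]
force: [0.3, 0.3, -0.4]
gripper_width: 0.627
```

The contact friction reading of about 0.3 is neither class value. Settle it with a glide test: set the disc down, flick it along +y and see how far it coasts.

```bash
python3 -m pendant '[[[0,0,5,0,0],[0,0,7.7,0,0],[0,0,7.7,0,0],[0,0,7.7,0,0.8],[0,0,7.7,0,0.85],[0,0,7.7,0,0.9],[0,0,3,0,1],[-4,0,2,0,0],[-7.5,0,2,0,0],[-7.5,0,3,0,0],[-7.5,0,6.5,0,0],[-7.5,0,7.2,0,0]]]'
python3 - <<'E'
from h import *
s=get_state();print(s["t"],s["position"],s["gripper_width"],s["force"])
w=capture("wrist"); cv2.imwrite("pics/w5.png",w["image"][:,:,::-1]);d=disc(w,(.461,-.055));print(d)
E
```

```text
t: 22.8
position: [0.4605, -0.129, 0.1896]
tcp_rot: [-179.8, -0.1, 90.0]
force: [0.2, 0.3, -0.3]
gripper_width: 0.003
22.8 [ 0.46045399 -0.12904877  0.18964945] 0.002874761202091769 [ 0.18024554  0.28777843 -0.27650641]
((0.4613, -0.0565), 'diam', 57.0, 'boreeq', np.float64(22.3))
```

View pics/w5.png

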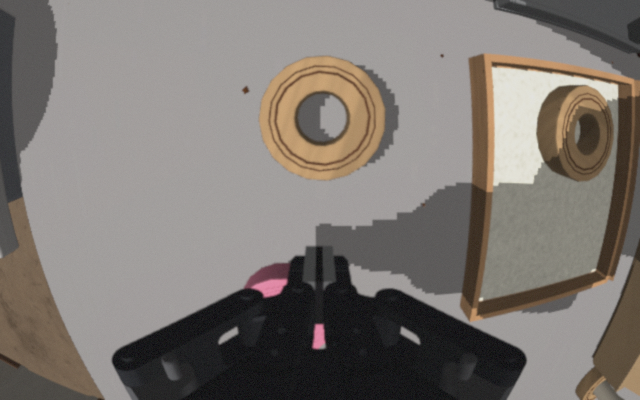

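```bash
python3 -m pendant '[[[1,0,0.7,0,0],[1.5,0,0.7,0,0],[4,0,0.7,0,0],[7,0,0.7,0,0],[10,0,0.7,0,0],[10,0,0.7,0,0],[10,0,0.7,0,0],[10,0,0.7,0,0]]]'
python3 - <<'E'
from h import *
s=get_state();print(s["t"],s["position"],s["force"])
w=capture("wrist");print("finger front y",s["position"][1]+.011)
for y in (.01,.03,.05):
    try: print(disc(w,(.46,y)))
    except Exception as e: print(e)
E
```

```text
t: 23.85
position: [0.4616, -0.0304, 0.1844]
tcp_rot: [180.0, 0.0, 89.9]
force: [0.2, 0.2, -0.2]
gripper_width: 0.005
23.85 [ 0.46164656 -0.03041308  0.18442801] [ 0.19047908  0.19843317 -0.23092837]
finger front y -0.01941308411481242
((0.4604, 0.02), 'diam', 57.2, 'boreeq', np.float64(21.2))
((0.4604, 0.02), 'diam', 57.2, 'boreeq', np.float64(21.2))
((0.4603, 0.0201), 'diam', 57.0, 'boreeq', np.float64(21.2))
```

The disc coasted about 10 mm clear of the finger, which points to smooth. Now test the fourth disc for contrast.

```bash
python3 -m pendant '[[[0,0,-6,0,0],[-3,0,-12,0,1],[-9,-1,-13.8,0,1],[-15,-3,-13.8,0,1],[-21,-5.4,-13.8,0,1],[-27,-5.4,-13.8,0,1],[-27,-5.4,-13.8,0,1],[-27,-5.4,-13.8,0,1],[-27,-5.4,-13.8,0,1]]]'
python3 - <<'E'
from h import *
w=capture("wrist"); cv2.imwrite("pics/w6.png",w["image"][:,:,::-1])
print([( [round(v) for v in d["at"]],round(d["p"],2),onz(w,d["at"],0,True).round(3)) for d in landmark_of("disc_a","wrist")])
d=disc(w,(.407,-.301));print(d)
s=get_state();print(s["t"],s["position"],tool((*d[0],.0305)))
E
```

```text
t: 25.02
position: [0.4072, -0.2987, 0.322]
tcp_rot: [-179.9, -0.0, 90.0]
force: [0.5, 0.3, -0.1]
gripper_width: 1.001
[([318, 195], 0.94, array([ 0.407, -0.304,  0.   ])), ([356, 52], 0.88, array([ 0.442, -0.167,  0.   ]))]
((0.4061, -0.3002), 'diam', 59.2, 'boreeq', np.float64(16.1))
25.125 [ 0.40756066 -0.29861267  0.32212998] (array([-0.17, -0.13, 13.69]), array([ 0.40748158, -0.29853852,  0.16743002]))
```

View pics/w6.png

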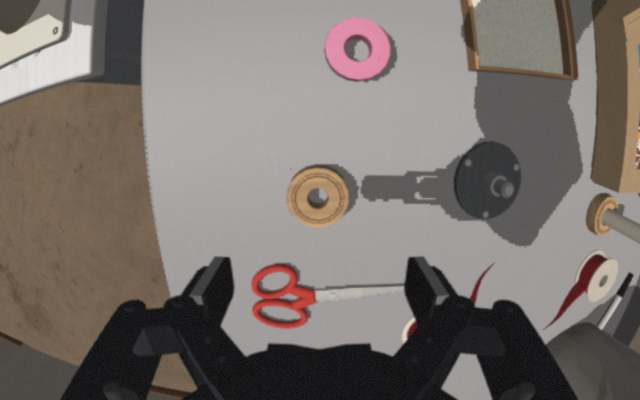

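The fourth disc is at (318,196) with a small bore, so it is tight. The scissors are clear of the fingers. Grip and drag.

```bash
python3 -m pendant '[[[-0.2,-0.1,5,0,1],[-0.2,-0.1,10,0,1],[-0.2,-0.1,13,0,1],[-0.2,-0.1,13.6,0,1],[-0.2,-0.1,13.6,0,0.5],[-0.2,-0.1,13.6,0,0],[-0.2,-0.1,13.6,0,0],[-0.2,-0.1,13.6,0,0],[-0.2,-0.1,13.6,0,0]]]'; python3 -m pendant '[[[0.6,0,0,0,0],[1.2,0,0,0,0],[1.8,0,0,0,0]]]'; python3 -m pendant '[[[-0.6,0,0,0,0],[-1.2,0,0,0,0],[-1.8,0,0,0,0]]]';  python3 -m pendant '[[[0.6,0,0,0,0],[1.2,0,0,0,0],[1.8,0,0,0,0]]]'
```

```text
t: 26.25
position: [0.4067, -0.3029, 0.1908]
tcp_rot: [179.8, 0.2, 90.0]
force: [-12.9, -1.1, 42.2]
gripper_width: 0.214
t: 26.62
position: [0.4097, -0.2869, 0.191]
tcp_rot: [179.3, 0.5, 90.0]
force: [-0.0, -8.9, 24.5]
gripper_width: 0.202
t: 27.0
position: [0.4085, -0.3023, 0.1909]
tcp_rot: [179.6, 0.2, 90.0]
force: [1.1, 11.4, 37.7]
gripper_width: 0.205
t: 27.38
position: [0.4098, -0.2869, 0.191]
tcp_rot: [179.3, 0.6, 90.0]
force: [0.8, -7.7, 25.9]
gripper_width: 0.206
```

The opening of 0.21 means the grasp failed. Look before going on.

```bash
python3 -m pendant '[[[0,0,-2,0,0.3],[0,0,-6,0,0.6],[0,0,-10,0,1],[0,0,-13.2,0,1],[0,0,-13.2,0,1],[0,0,-13.2,0,1]]]'
python3 - <<'E'
from h import *
w=capture("wrist"); cv2.imwrite("pics/w7.png",w["image"][:,:,::-1])
print([( [round(v) for v in d["at"]],round(d["p"],2),onz(w,d["at"],0,True).round(3)) for d in landmark_of("disc_a","wrist")])
d=disc(w,(.407,-.301));print(d)
s=get_state();print(s["t"],s["position"],tool((*d[0],.028)))
E
```

```text
t: 28.12
position: [0.4062, -0.2836, 0.3186]
tcp_rot: [180.0, 0.0, 90.0]
force: [-0.6, -0.0, -0.3]
gripper_width: 0.997
[([358, 69], 0.92, array([ 0.442, -0.169,  0.   ])), ([338, 195], 0.78, array([ 0.426, -0.288,  0.   ]))]
((0.4259, -0.284), 'diam', 59.2, 'boreeq', np.float64(16.1))
28.225 [ 0.40606919 -0.28351483  0.31757653] (array([-0.07,  2.01, 13.49]), array([ 0.40590396, -0.28338773,  0.16287667]))
```

View pics/w7.png

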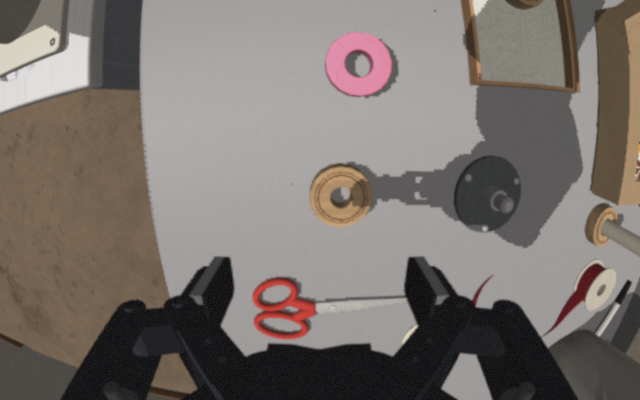

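The disc is at (340,195), i.e. (0.426, -0.284). Regrasp 4 mm lower.

```bash
python3 -m pendant '[[[-0.1,2,5,0,1],[-0.1,2,10,0,1],[-0.1,2,13,0,1],[-0.1,2,13.5,0,1],[-0.1,2,13.5,0,0.5],[-0.1,2,13.5,0,0],[-0.1,2,13.5,0,0],[-0.1,2,13.5,0,0],[-0.1,2,13.5,0,0]]]'; python3 -m pendant '[[[0.6,0,0,0,0],[1.2,0,0,0,0],[1.8,0,0,0,0]]]'; python3 -m pendant '[[[-0.6,0,0,0,0],[-1.2,0,0,0,0],[-1.8,0,0,0,0]]]'
```

```text
t: 29.35
position: [0.4267, -0.285, 0.1852]
tcp_rot: [179.9, 0.1, 90.0]
force: [-2.0, 1.6, 6.3]
gripper_width: 0.637
t: 29.72
position: [0.4276, -0.2675, 0.1852]
tcp_rot: [179.7, 0.2, 90.0]
force: [0.2, -3.4, 7.7]
gripper_width: 0.631
t: 30.1
position: [0.4271, -0.2847, 0.1851]
tcp_rot: [179.9, 0.1, 90.0]
force: [0.4, 4.7, 10.6]
gripper_width: 0.634
```

Grip drags are not decisive, so give this disc the identical flick test in a free lane at x=0.38.

```bash
python3 -m pendant '[[[0,0,-5,0,0],[4,-1,-8,0,0],[10,-3,-8,0,0],[16,-4.7,-8,0,0],[22,-4.7,-8,0,0],[23.5,-4.7,-8,0,0],[23.5,-4.7,-8,0,0],[23.5,-4.7,-4,0,0],[23.5,-4.7,-0.5,0,0],[23.5,-4.7,-0.3,0,0],[23.5,-4.7,-0.3,0,0.8],[23.5,-4.7,-0.3,0,0.9]]]';  python3 -m pendant '[[[0,0,-5,0,1],[-4,0,-5.7,0,0],[-7.5,0,-5.7,0,0],[-7.5,0,-5.7,0,0],[-7.5,0,-2,0,0],[-7.5,0,-0.2,0,0],[-7.5,0,0,0,0]]]'
python3 - <<'E'
from h import *
s=get_state();print(s["t"],s["position"],s["gripper_width"],s["force"])
w=capture("wrist"); print(disc(w,(.38,-.05)))
E
```

```text
t: 31.6
position: [0.38, -0.0502, 0.1874]
tcp_rot: [179.9, 0.0, 90.0]
force: [0.0, -0.4, -0.5]
gripper_width: 0.898
t: 32.48
position: [0.379, -0.1241, 0.1859]
tcp_rot: [-179.9, -0.0, 90.0]
force: [-0.2, -0.6, -0.6]
gripper_width: -0.0
32.475 [ 0.37903449 -0.12414448  0.18587813] -8.133771206186398e-05 [-0.21651017 -0.5633452  -0.60638021]
((0.3791, -0.051), 'diam', 57.0, 'boreeq', np.float64(17.6))
```

```bash
python3 -m pendant '[[[1,0,0.2,0,0],[1.5,0,0.2,0,0],[4,0,0.2,0,0],[7,0,0.2,0,0],[10,0,0.2,0,0],[10,0,0.2,0,0],[10,0,0.2,0,0],[10,0,0.2,0,0]]]'
python3 - <<'E'
from h import *
s=get_state();print(s["t"],s["position"],s["force"])
w=capture("wrist");print("finger front y",s["position"][1]+.011)
print(disc(w,(.38,.02)),disc(w,(.38,.03)),disc(w,(.46,.03)))
E
```

```text
t: 33.52
position: [0.3796, -0.0254, 0.1844]
tcp_rot: [180.0, 0.0, 89.9]
force: [-0.2, -0.3, 0.9]
gripper_width: 0.0
33.525 [ 0.37961159 -0.0253656   0.18438455] [-0.18129013 -0.29001398  0.85368504]
finger front y -0.014365604826732058
((0.3789, 0.0249), 'diam', 57.0, 'boreeq', np.float64(16.5)) ((0.3789, 0.0249), 'diam', 57.0, 'boreeq', np.float64(16.5)) ((0.4569, 0.0219), 'diam', 63.3, 'boreeq', np.float64(16.2))
```

The gap is 10 mm again, the same as disc 3, and it may just be finger geometry. Flick faster for a clear-cut result.

```bash
python3 -m pendant '[[[-3,0,0,0,0],[-6,0,0,0,0],[-6,0,0,0,0],[-5,0,0,0,0],[0,0,0,0,0],[6,0,0,0,0],[6,0,0,0,0],[6,0,0,0,0],[6,0,0,0,0],[6,0,0,0,0]]]'
python3 - <<'E'
from h import *
s=get_state();print(s["t"],s["position"],s["force"])
w=capture("wrist"); cv2.imwrite("pics/w8.png",w["image"][:,:,::-1]);print("finger front y",s["position"][1]+.011)
print(disc(w,(.38,.10),half=.07),disc(w,(.38,.14),half=.07))
E
```

```text
t: 34.83
position: [0.3795, 0.0342, 0.1842]
tcp_rot: [-180.0, 0.0, 89.8]
force: [-0.1, -0.8, -0.6]
gripper_width: 0.0
34.825 [0.37949648 0.034196   0.18422577] [-0.06202413 -0.75067399 -0.62545826]
finger front y 0.04519600211546321
((0.378, 0.1112), 'diam', 56.9, 'boreeq', np.float64(17.7)) ((0.378, 0.1112), 'diam', 56.9, 'boreeq', np.float64(17.7))
```

View pics/w8.png

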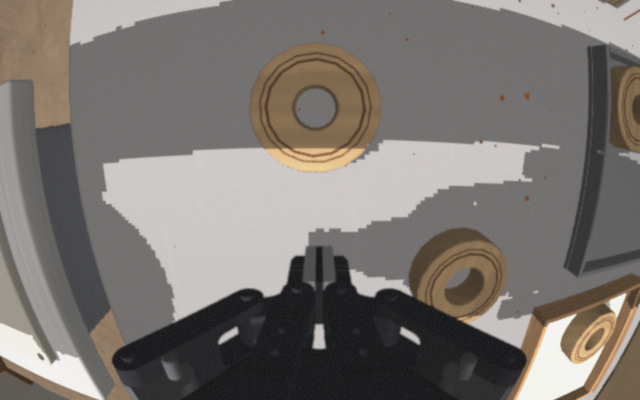

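The disc at (315,107) coasted about 37 mm, which is impossible for a rough one, so disc 4 is smooth. Disc 3 had the same gap in the same flick, so it is smooth too. Disc 4 is tight and goes to the reaming tray.

```bash
python3 -m pendant '[[[0,0,-5,0,0.5],[4,0,-6,0,1],[7.6,-0.1,-6,0,1],[7.6,-0.1,-6,0,1],[7.6,-0.1,-2,0,1],[7.6,-0.1,0,0,1],[7.6,-0.1,0,0,0.5],[7.6,-0.1,0,0,0],[7.6,-0.1,0,0,0],[7.6,-0.1,0,0,0],[7.6,-0.1,-5,0,0],[7.6,-0.1,-8,0,0]]]'; python3 - <<'E'
from h import *
s=get_state();print(s["t"],s["position"],s["gripper_width"],s["force"]); print(np.array([.6245-s["position"][0],.060-s["position"][1]])*100)
E
```

```text
t: 36.38
position: [0.3787, 0.1108, 0.2663]
tcp_rot: [179.9, -0.0, 90.0]
force: [1.1, -0.0, -0.6]
gripper_width: 0.633
36.375 [0.37869349 0.11082012 0.26627752] 0.6334282474303954 [ 1.05279098 -0.04571818 -0.6187838 ]
[24.58065051 -5.08201232]
```

```bash
python3 -m pendant '[[[-1,6,0,0,0],[-2.5,12,0,0,0],[-4,18,0,0,0],[-5,24.6,0,0,0],[-5,24.6,0,0,0],[-5,24.6,0,0,0],[-5,24.6,4,0,0],[-5,24.6,6.6,0,0],[-5,24.6,7.3,0,0],[-5,24.6,7.3,0,0.8],[-5,24.6,7.3,0,0.8],[-5,24.6,7.3,0,0.85]]]';  python3 -m pendant '[[[0,0,-4,0,0.9],[0,0,-8,0,1],[-5,0,-8,0,1],[-11,-0.8,-8,0,1],[-11,-0.8,-8,0,1],[-11,-0.8,-8,0,1]]]'
python3 - <<'E'
from h import *
s=get_state();print(s["t"],s["position"])
w=capture("wrist"); cv2.imwrite("pics/w9.png",w["image"][:,:,::-1]);
print([( [round(v) for v in d["at"]],round(d["p"],2),onz(w,d["at"],.004,True).round(3)) for d in landmark_of("disc_a","wrist")])
print(disc(w,(.616,-.052),z=.024))
E
```

```text
t: 37.88
position: [0.6249, 0.0612, 0.1924]
tcp_rot: [179.9, -0.0, 90.0]
force: [0.3, -0.2, 0.5]
gripper_width: 0.852
t: 38.62
position: [0.6166, -0.0489, 0.2717]
tcp_rot: [180.0, -0.0, 89.9]
force: [-0.2, -0.6, 0.0]
gripper_width: 1.001
38.625 [ 0.61655735 -0.04887534  0.27169753]
[([138, 126], 0.93, array([0.463, 0.022, 0.004])), ([315, 211], 0.81, array([ 0.614, -0.052,  0.004])), ([154, 309], 0.75, array([ 0.442, -0.163,  0.004])), ([326, 67], 0.65, array([0.622, 0.061, 0.004]))]
((0.6157, -0.0503), 'diam', 59.7, 'boreeq', np.float64(20.6))
```

The picture limit is reached, so I continue with numbers. Disc 2 only had an at-rest reading, so give it the flick test as well.

```bash
python3 -m pendant '[[[-0.1,-0.1,4,0,0.85],[-0.1,-0.1,7,0,0.85],[-0.1,-0.1,8.2,0,0.85],[-0.1,-0.1,8.2,0,0.4],[-0.1,-0.1,8.2,0,0],[-0.1,-0.1,8.2,0,0],[-0.1,-0.1,8.2,0,0],[-0.1,-0.1,4,0,0],[-0.1,-0.1,0,0,0],[-0.1,-0.1,0,0,0]]]'; python3 -m pendant '[[[0,-6,0,0,0],[0,-12,0,0,0],[0,-18,0,0,0],[0,-23.5,0,0,0],[0,-23.5,0,0,0],[0,-23.5,4,0,0],[0,-23.5,7,0,0],[0,-23.5,8.3,0,0],[0,-23.5,8.3,0,0],[0,-23.5,8.3,0,0.8],[0,-23.5,8.3,0,0.9]]]';  python3 -m pendant '[[[0,0,-5,0,1],[-4,0,-5.7,0,0],[-7.5,0,-5.7,0,0],[-7.5,0,-5.7,0,0],[-7.5,0,-2,0,0],[-7.5,0,-0.4,0,0],[-7.5,0,-0.4,0,0]]]'
python3 - <<'E'
from h import *
s=get_state();print(s["t"],s["position"],s["gripper_width"],s["force"])
w=capture("wrist"); print(disc(w,(.38,-.05)))
E
```

```text
t: 39.98
position: [0.6168, -0.0501, 0.2749]
tcp_rot: [179.6, 0.0, 90.0]
force: [-0.1, -0.7, -0.8]
gripper_width: 0.63
t: 41.35
position: [0.3809, -0.0499, 0.189]
tcp_rot: [179.9, 0.0, 90.0]
force: [1.1, -0.1, -0.3]
gripper_width: 0.9
t: 42.22
position: [0.3799, -0.1241, 0.1917]
tcp_rot: [-179.9, -0.1, 90.0]
force: [-0.2, -0.5, 0.3]
gripper_width: 0.002
42.225 [ 0.37992791 -0.12406897  0.19167857] 0.0020747527156645 [-0.17148414 -0.54965942  0.28428288]
((0.3808, -0.0536), 'diam', 57.1, 'boreeq', np.float64(22.3))
```

```bash
python3 -m pendant '[[[-2,0,0.7,0,0],[-4,0,0.7,0,0],[-4,0,0.7,0,0],[-3,0,0.7,0,0],[2,0,0.7,0,0],[8,0,0.7,0,0],[8,0,0.7,0,0],[8,0,0.7,0,0],[8,0,0.7,0,0],[8,0,0.7,0,0]]]'
python3 - <<'E'
from h import *
s=get_state();print(s["t"],s["position"],s["force"])
w=capture("wrist");print("finger front y",s["position"][1]+.011)
print([( [round(v) for v in d["at"]],round(d["p"],2),onz(w,d["at"],0,True).round(3)) for d in landmark_of("disc_a","wrist")])
print(disc(w,(.38,.03),half=.045),disc(w,(.38,.0),half=.045))
E
```

```text
t: 43.52
position: [0.3805, -0.0457, 0.1853]
tcp_rot: [180.0, 0.0, 89.9]
force: [-0.2, 0.5, 0.2]
gripper_width: -0.001
43.525 [ 0.38048488 -0.04573615  0.18526854] [-0.23546717  0.46997628  0.22410372]
finger front y -0.03473614564749093
[([466, 134], 0.93, array([0.46 , 0.021, 0.   ]))]
((0.3851, 0.0133), 'diam', 57.0, 'boreeq', np.float64(21.8)) ((0.3851, 0.0133), 'diam', 57.0, 'boreeq', np.float64(21.8))
```

Disc 2's gap is 19 mm against 37 mm for disc 4, but the push was off-centre. Repeat it, centred.

```bash
python3 -m pendant '[[[-3,0.4,0,0,0],[-5.1,0.45,0,0,0],[-5.1,0.45,0,0,0],[-4.1,0.45,0,0,0],[0.9,0.45,0,0,0],[6.9,0.45,0,0,0],[6.9,0.45,0,0,0],[6.9,0.45,0,0,0],[6.9,0.45,0,0,0],[6.9,0.45,0,0,0]]]'
python3 - <<'E'
from h import *
s=get_state();print(s["t"],s["position"],s["force"])
w=capture("wrist");print("finger front y",s["position"][1]+.011)
print(disc(w,(.385,.08),half=.05),disc(w,(.385,.1),half=.05))
E
```

```text
t: 44.88
position: [0.385, 0.0232, 0.1852]
tcp_rot: [-180.0, 0.0, 89.8]
force: [0.6, 0.2, 0.6]
gripper_width: -0.001
44.875 [0.38498586 0.0231997  0.18521436] [0.57254294 0.182262   0.56678517]
finger front y 0.034199698020215843
((0.3837, 0.083), 'diam', 57.1, 'boreeq', np.float64(21.9)) ((0.3837, 0.083), 'diam', 57.1, 'boreeq', np.float64(21.9))
```

The gap repeats at 20 mm. Total travel of 70 against 86 mm fits smooth ±10%. Cross-check with the slow flick used on discs 3 and 4.

```bash
python3 -m pendant '[[[-1.3,0,0,0,0],[-1.3,0,0,0,0],[-0.3,0,0,0,0],[0.2,0,0,0,0],[2.7,0,0,0,0],[5.7,0,0,0,0],[8.7,0,0,0,0],[8.7,0,0,0,0],[8.7,0,0,0,0],[8.7,0,0,0,0]]]'
python3 - <<'E'
from h import *
s=get_state();print(s["t"],s["position"],s["force"])
w=capture("wrist");f=s["position"][1]+.011
d=disc(w,(.385,.16),half=.05);print("finger front y",f,d,"gap",d[0][1]-.0285-f)
E
```

```text
t: 46.18
position: [0.3848, 0.1107, 0.1852]
tcp_rot: [-180.0, 0.0, 90.0]
force: [0.1, 0.5, -0.2]
gripper_width: 0.002
46.175 [0.38483787 0.11065664 0.18518156] [ 0.1000081   0.47740308 -0.22734257]
finger front y 0.12165663770612259 ((0.3829, 0.157), 'diam', 56.8, 'boreeq', np.float64(21.1)) gap 0.006843362293877414
```

```bash
python3 -m pendant '[[[0.2,0,0,0,0],[0.4,0,0,0,0],[0.6,0,0,0,0],[0.8,0,0,0,0],[1.0,0,0,0,0],[1.2,0,0,0,0],[1.4,0,0,0,0],[1.6,0,0,0,0],[1.8,0,0,0,0],[2,0,0,0,0]]]'
python3 - <<'E'
from h import *
s=get_state();print(s["t"],s["position"],s["force"])
w=capture("wrist");f=s["position"][1]+.011
d=disc(w,(.385,.17),half=.05);print("finger front y",f,d,"gap",d[0][1]-.0285-f)
E
```

```text
t: 47.48
position: [0.385, 0.1313, 0.1852]
tcp_rot: [180.0, 0.0, 90.0]
force: [-0.7, -0.4, 0.5]
gripper_width: 0.0
47.475 [0.38502453 0.13133961 0.18521097] [-0.7074803  -0.40140116  0.53834892]
finger front y 0.14233961256125297 ((0.3832, 0.1711), 'diam', 57.8, 'boreeq', np.float64(20.6)) gap 0.0002603874387470395
```

The finger offset is zero, so the gaps are real coasting. Settle it directly by flicking, then taking captures 0.05 s apart to watch the coast.

```bash
cat > glide.py <<'E'
import sys; from h import *
x,y=map(float,sys.argv[1:]); ws=[]
for _ in range(9): ws.append((get_state()["t"],get_state()["position"][1],capture("wrist")))
for t,py,w in ws:
    try: d=disc(w,(x,y),half=.06); print(round(t,3),"finger",round(py+.011,4),d[0],d[2])
    except Exception as e: print(e)
E
python3 -m pendant '[[[-4,0,0,0,0],[-7,-0.1,0,0,0],[-7,-0.1,0,0,0],[-6,-0.1,0,0,0],[-1,-0.1,0,0,0],[5,-0.1,0,0,0]]]'; python3 glide.py .384 .22
```

```text
t: 48.28
position: [0.3839, 0.1834, 0.1853]
tcp_rot: [180.0, -0.0, 89.9]
force: [2.4, -0.7, 0.1]
gripper_width: 0.001
48.275 finger 0.1944 (0.3832, 0.2233) 57.6
48.325 finger 0.2007 (0.3827, 0.2413) 58.5
48.375 finger 0.1982 (0.3825, 0.2427) 58.3
48.425 finger 0.196 (0.3824, 0.2426) 58.1
48.475 finger 0.1943 (0.3823, 0.2425) 58.1
48.525 finger 0.1931 (0.3822, 0.2425) 57.8
48.575 finger 0.1922 (0.3822, 0.2425) 57.8
48.625 finger 0.1917 (0.3824, 0.2428) 58.0
48.675 finger 0.1914 (0.3822, 0.2423) 58.0
```

Decisive: disc 2 stopped in under 0.1 s after about 19 mm, so it is rough and goes to the sanding tray. Discs 1, 3 and 4 must get the same timed coast test.

```bash
python3 -m pendant '[[[0,0,-4,0,0.5],[4,0,-6,0,1],[6.2,-0.1,-6,0,1],[6.2,-0.1,-6,0,1],[6.2,-0.1,-2,0,1],[6.2,-0.1,0,0,1],[6.2,-0.1,0,0,0.5],[6.2,-0.1,0,0,0],[6.2,-0.1,0,0,0],[6.2,-0.1,0,0,0],[6.2,-0.1,-5,0,0],[6.2,-0.1,-8,0,0]]]'; python3 - <<'E'
from h import *
s=get_state();print(s["t"],s["position"],s["gripper_width"],s["force"]); print(np.array([.5715-s["position"][0],.3235-s["position"][1]])*100)
w=capture("wrist");im=rectify(w,.45,.7,.15,.42,.018,.001,True)
hsv=cv2.cvtColor(im,cv2.COLOR_RGB2HSV)
m=(((hsv[...,0]<9)|(hsv[...,0]>172))&(hsv[...,1]>110)).astype(np.uint8)
m=cv2.morphologyEx(m,cv2.MORPH_OPEN,np.ones((7,7)))
c=max(cv2.findContours(m,0,2)[0],key=cv2.contourArea);r=cv2.minAreaRect(c);print(r,.7-r[0][1]*.001,.42-r[0][0]*.001)
E
```

```text
t: 50.22
position: [0.3834, 0.2431, 0.2673]
tcp_rot: [179.9, -0.1, 90.0]
force: [0.1, 1.0, -1.1]
gripper_width: 0.63
50.225 [0.38341653 0.2430993  0.26727398] 0.6295579892316341 [ 0.1321999   1.01422181 -1.10941933]
[18.80834749  8.04006966]
((128.7213134765625, 135.43441772460938), (110.36306762695312, 135.71307373046875), 84.80557250976562) 0.5645655822753906 0.29127868652343747
```

```bash
python3 -m pendant '[[[2,5,0,0,0],[5,11,0,0,0],[8.1,17,0,0,0],[8.1,18.8,0,0,0],[8.1,18.8,0,0,0],[8.1,18.8,0,0,0],[8.1,18.8,4,0,0],[8.1,18.8,6.6,0,0],[8.1,18.8,7.3,0,0],[8.1,18.8,7.3,0,0.8],[8.1,18.8,7.3,0,0.8],[8.1,18.8,7.3,0,0.85]]]';  python3 -m pendant '[[[0,0,-4,0,0.9],[0,0,-8,0,1],[-6,3,-8,0,1],[-12,5,-8,0,1],[-19,5.2,-8,0,1],[-19,5.2,-8,0,1],[-19,5.2,-8,0,1]]]'
python3 - <<'E'
from h import *
s=get_state();print(s["t"],s["position"])
w=capture("wrist")
print([( [round(v) for v in d["at"]],round(d["p"],2),onz(w,d["at"],.004,True).round(3)) for d in landmark_of("disc_a","wrist")])
print(disc(w,(.6245,.132),z=.024))
E
```

```text
t: 51.78
position: [0.5714, 0.3244, 0.1935]
tcp_rot: [179.9, -0.1, 90.0]
force: [0.4, 0.4, 0.2]
gripper_width: 0.849
t: 52.65
position: [0.6232, 0.1335, 0.2728]
tcp_rot: [180.0, -0.0, 89.9]
force: [0.4, 0.6, 0.9]
gripper_width: 1.0
52.65 [0.62321739 0.13350048 0.27277977]
[([275, 208], 0.85, array([0.588, 0.132, 0.004])), ([316, 286], 0.78, array([0.621, 0.058, 0.004])), ([164, 305], 0.72, array([0.464, 0.026, 0.004]))]
((0.5892, 0.1358), 'diam', 60.3, 'boreeq', np.float64(15.2))
```

Disc 1 has been knocked to (0.589, 0.135), against the near wall of the tray but still inside. Pick it up by its top, above the rim, for the timed test.

```bash
python3 -m pendant '[[[0.1,-3.4,3,0,0.9],[0.1,-3.4,6,0,0.9],[0.1,-3.4,8,0,0.9],[0.1,-3.4,8.3,0,0.9],[0.1,-3.4,8.3,0,0.5],[0.1,-3.4,8.3,0,0],[0.1,-3.4,8.3,0,0],[0.1,-3.4,8.3,0,0]]]'; python3 -m pendant '[[[0,0,-2,0,0],[0,0,-5,0,0],[0,0,-8,0,0],[0,0,-8,0,0]]]'
python3 - <<'E'
from h import *
w=capture("wrist")
print([( [round(v) for v in d["at"]],round(d["p"],2),onz(w,d["at"],.004,True).round(3)) for d in landmark_of("disc_a","wrist")])
E
```

```text
t: 53.75
position: [0.5898, 0.1354, 0.1908]
tcp_rot: [179.9, -0.0, 90.0]
force: [-2.1, 0.9, 6.3]
gripper_width: 0.628
t: 54.25
position: [0.5902, 0.1353, 0.2729]
tcp_rot: [179.6, -0.1, 90.0]
force: [0.0, -0.7, -0.6]
gripper_width: 0.623
[([318, 254], 0.73, array([0.591, 0.093, 0.004]))]
```

```bash
python3 -m pendant '[[[-1,-6,0,0,0],[-3,-12,0,0,0],[-5.5,-18,0,0,0],[-5.5,-21,0,0,0],[-5.5,-21,0,0,0],[-5.5,-21,4,0,0],[-5.5,-21,7.5,0,0],[-5.5,-21,8.4,0,0],[-5.5,-21,8.4,0,0],[-5.5,-21,8.4,0,0.8],[-5.5,-21,8.4,0,0.9]]]';  python3 -m pendant '[[[0,0,-5,0,1],[-4,0,-5.7,0,0],[-9,0,-5.7,0,0],[-11,0,-5.7,0,0],[-11,0,-2,0,0],[-11,0,0.3,0,0],[-11,0,0.3,0,0]]]'
python3 - <<'E'
from h import *
s=get_state();print(s["t"],s["position"],s["gripper_width"],s["force"])
w=capture("wrist"); print(disc(w,(.38,.08)))
E
```

```text
t: 55.72
position: [0.3794, 0.0803, 0.1854]
tcp_rot: [180.0, -0.0, 90.0]
force: [-0.5, -0.4, -0.5]
gripper_width: 0.896
t: 56.6
position: [0.3786, -0.0299, 0.1814]
tcp_rot: [-179.8, -0.0, 90.0]
force: [-0.2, -0.0, -0.3]
gripper_width: 0.0
56.6 [ 0.37858297 -0.02988646  0.18141049] 0.0004629237629739831 [-0.15202466 -0.03426817 -0.31745757]
((0.3796, 0.0771), 'diam', 57.0, 'boreeq', np.float64(15.9))
```

```bash
python3 -m pendant '[[[-0.3,0.1,0,0,0],[-0.3,0.1,0,0,0],[0.7,0.1,0,0,0],[5.7,0.1,0,0,0],[11.7,0.1,0,0,0]]]'; python3 glide.py .38 .145
```

```text
t: 57.28
position: [0.3801, 0.0884, 0.1825]
tcp_rot: [179.9, -0.0, 89.8]
force: [1.4, 0.5, -0.5]
gripper_width: -0.001
57.275 finger 0.0994 (0.3817, 0.1293) 57.6
57.325 finger 0.1056 (0.3827, 0.1499) 56.8
57.375 finger 0.1033 (0.3832, 0.1617) 56.8
57.425 finger 0.1013 (0.3833, 0.1649) 56.8
57.475 finger 0.0998 (0.3833, 0.165) 56.8
57.525 finger 0.0987 (0.3833, 0.1649) 56.8
57.575 finger 0.098 (0.3833, 0.1649) 56.8
57.625 finger 0.0975 (0.3833, 0.1649) 56.8
57.675 finger 0.0972 (0.3833, 0.1649) 56.8
```

Disc 1 coasted for about 0.15 s over 36 mm (final gap 39 mm, matching disc 4's 37). Disc 2 stopped within 0.1 s (gap 20 mm). Disc 1 is smooth and tight, so it goes back to the reaming tray.

```bash
python3 -m pendant '[[[0,0,-4,0,0.5],[4,0.2,-6,0,1],[7.9,0.3,-6,0,1],[7.9,0.3,-6,0,1],[7.9,0.3,-2,0,1],[7.9,0.3,0,0,1],[7.9,0.3,0,0,0.5],[7.9,0.3,0,0,0],[7.9,0.3,0,0,0],[7.9,0.3,0,0,0],[7.9,0.3,-5,0,0],[7.9,0.3,-8,0,0]]]'; python3 - <<'E'
from h import *
s=get_state();print(s["t"],s["position"],s["gripper_width"],s["force"]); print(np.array([.6245-s["position"][0],.133-s["position"][1]])*100)
E
```

```text
t: 59.22
position: [0.3833, 0.1661, 0.2639]
tcp_rot: [179.9, -0.0, 90.0]
force: [-0.1, -0.5, -0.2]
gripper_width: 0.642
59.225 [0.38330538 0.16607836 0.2639207 ] 0.6417942176560016 [-0.12214362 -0.48403789 -0.15372555]
[24.11946202 -3.30783573]
```

```bash
python3 -m pendant '[[[-1,6,0,0,0],[-2,12,0,0,0],[-3,18,0,0,0],[-3.3,24.1,0,0,0],[-3.3,24.1,0,0,0],[-3.3,24.1,0,0,0],[-3.3,24.1,4,0,0],[-3.3,24.1,6.6,0,0],[-3.3,24.1,7.3,0,0],[-3.3,24.1,7.3,0,0.8],[-3.3,24.1,7.3,0,0.8],[-3.3,24.1,7.3,0,0.85]]]';  python3 -m pendant '[[[0,0,-4,0,0.9],[0,0,-8,0,1],[-5,-3,-8,0,0],[-10,-8,-8,0,0],[-16,-12,-8,0,0],[-22.1,-16.4,-8,0,0],[-22.1,-16.4,-8,0,0],[-22.1,-16.4,-8,0,0],[-22.1,-16.4,-4,0,0],[-22.1,-16.4,0.7,0,0],[-22.1,-16.4,0.7,0,0]]]'
python3 - <<'E'
from h import *
s=get_state();print(s["t"],s["position"],s["gripper_width"],s["force"])
w=capture("wrist"); print(disc(w,(.46,.022)))
E
```

```text
t: 60.72
position: [0.6244, 0.1333, 0.1905]
tcp_rot: [179.9, -0.0, 90.0]
force: [-0.9, 0.2, 0.3]
gripper_width: 0.852
t: 62.1
position: [0.4595, -0.0869, 0.18]
tcp_rot: [-179.7, -0.1, 90.0]
force: [0.5, -0.1, -0.0]
gripper_width: 0.001
62.1 [ 0.4594834  -0.0868741   0.18001205] 0.0013192932021620393 [ 0.47702482 -0.05636122 -0.0264963 ]
((0.4603, 0.0194), 'diam', 57.0, 'boreeq', np.float64(20.8))
```

```bash
python3 -m pendant '[[[-0.4,0.1,-0.2,0,0],[-0.4,0.1,-0.2,0,0],[0.6,0.1,-0.2,0,0],[5.6,0.1,-0.2,0,0],[11.6,0.1,-0.2,0,0]]]'; python3 glide.py .46 .09
```

```text
t: 62.78
position: [0.4612, 0.0292, 0.1849]
tcp_rot: [179.9, -0.0, 89.8]
force: [0.2, -1.2, -0.4]
gripper_width: 0.002
62.775 finger 0.0402 (0.4599, 0.0691) 57.9
62.825 finger 0.046 (0.4596, 0.0899) 56.9
62.875 finger 0.0439 (0.4596, 0.1017) 57.0
62.925 finger 0.0421 (0.4595, 0.1046) 56.9
62.975 finger 0.0407 (0.4595, 0.1047) 56.9
63.025 finger 0.0397 (0.4595, 0.1046) 56.9
63.075 finger 0.039 (0.4595, 0.1046) 56.9
63.125 finger 0.0385 (0.4595, 0.1046) 56.9
63.175 finger 0.0383 (0.4594, 0.1045) 57.0
```

Disc 3 gives the same coast profile as disc 1, so it is smooth. Its bore is good, so it goes to the packing tray.

```bash
python3 -m pendant '[[[0,0,-4,0,0.5],[4,0,-6,0,1],[7.7,-0.1,-6,0,1],[7.7,-0.1,-6,0,1],[7.7,-0.1,-2,0,1],[7.7,-0.1,0.2,0,1],[7.7,-0.1,0.2,0,0.5],[7.7,-0.1,0.2,0,0],[7.7,-0.1,0.2,0,0],[7.7,-0.1,0.2,0,0],[7.7,-0.1,-5,0,0],[7.7,-0.1,-8,0,0]]]'; python3 - <<'E'
from h import *
s=get_state();print(s["t"],s["position"],s["gripper_width"],s["force"]); print(np.array([.616-s["position"][0],-.052-s["position"][1]])*100)
E
```

```text
t: 64.72
position: [0.4604, 0.1052, 0.266]
tcp_rot: [179.9, -0.0, 90.0]
force: [0.1, 0.6, -0.4]
gripper_width: 0.643
64.725 [0.46037234 0.1051782  0.26595645] 0.6434443649026829 [ 0.10918926  0.63024458 -0.37756253]
[ 15.56276615 -15.7178196 ]
```

```bash
python3 -m pendant '[[[-4,4,0,0,0],[-8,8,0,0,0],[-12,12,0,0,0],[-15.7,15.5,0,0,0],[-15.7,15.5,0,0,0],[-15.7,15.5,0,0,0],[-15.7,15.5,4,0,0],[-15.7,15.5,6.8,0,0],[-15.7,15.5,7.5,0,0],[-15.7,15.5,7.5,0,0.8],[-15.7,15.5,7.5,0,0.8],[-15.7,15.5,7.5,0,0.85]]]';  python3 -m pendant '[[[0,0,-4,0,0.9],[0,0,-8,0,1],[5,-5,-11,0,1],[11,-8,-15,0,1],[14,-10,-17,0,1],[14,-10,-17,0,1],[14,-10,-17,0,1]]]'
python3 - <<'E'
from h import *
s=get_state();print(s["t"],s["position"])
w=capture("wrist")
print([( [round(v) for v in d["at"]],round(d["p"],2),onz(w,d["at"],.004,True).round(3)) for d in landmark_of("disc_a","wrist")])
for q in [(.616,-.052),(.6245,.133),(.6245,.061),(.572,.3245)]: print(q,disc(w,q,z=.024,half=.036))
c=capture("top")
print([( [round(v) for v in d["at"]],round(d["p"],2),onz(c,d["at"],.004).round(3)) for d in landmark_of("disc_a","top")])
E
```

```text
t: 66.22
position: [0.6154, -0.0518, 0.1904]
tcp_rot: [179.9, 0.0, 90.0]
force: [-0.2, 0.6, -0.1]
gripper_width: 0.848
t: 67.1
position: [0.515, 0.0884, 0.36]
tcp_rot: [179.9, -0.0, 90.1]
force: [0.1, 0.1, -0.8]
gripper_width: 0.999
67.1 [0.51503151 0.0884232  0.360015  ]
[([265, 352], 0.77, array([ 0.439, -0.16 ,  0.004])), ([397, 286], 0.74, array([ 0.614, -0.045,  0.004])), ([415, 141], 0.74, array([0.62 , 0.134, 0.004])), ([414, 203], 0.66, array([0.623, 0.064, 0.004]))]
(0.616, -0.052) ((0.6109, -0.0432), 'diam', 67.1, 'boreeq', np.float64(0.0))
(0.6245, 0.133) ((0.6195, 0.1345), 'diam', 60.7, 'boreeq', np.float64(15.8))
(0.6245, 0.061) ((0.6192, 0.065), 'diam', 62.7, 'boreeq', np.float64(14.3))Traceback (most recent call last):
  File "<stdin>", line 5, in <module>
  File "h.py", line 38, in disc
    i=max(range(len(cs)),key=lambda i:cv2.contourArea(cs[i]))
ValueError: max() iterable argument is empty
```

```bash
python3 -m pendant '[[[6,0,0,0,1],[12,0,0,0,1],[14,0,0,0,1],[14,0,0,0,1],[14,0,0,0,1]]]'
python3 - <<'E'
from h import *
w=capture("wrist")
print([( [round(v) for v in d["at"]],round(d["p"],2),onz(w,d["at"],.004,True).round(3)) for d in landmark_of("disc_a","wrist")])
print([( [round(v) for v in d["at"]],round(d["p"],2),onz(w,d["at"],.0,True).round(3)) for d in landmark_of("sanding_tray","wrist")])
c=capture("top")
print([( [round(v) for v in d["at"]],round(d["p"],2),onz(c,d["at"],.004).round(3)) for d in landmark_of("disc_a","top")])
R,t=w2c(w)
def top(x,y):
    p=proj(w,(x,y,.024),True);out=[]
    for dx,dy in ((20,0),(-20,0),(0,20),(0,-20)):
        q=proj(w,(x+dx/1e3,y+dy/1e3,.024),True);i=np.round(q).astype(int)
        z=w["range_z"][i[1],i[0]];o,d=ray(w,q,True)
        dc=R@d; out.append(round(float((o+d*z/dc[2])[2]),3))
    return out
for q in ((.572,.3245),(.6245,.133),(.6245,.061)): print(q,top(*q))
E
```

```text
t: 67.82
position: [0.5152, 0.2268, 0.3586]
tcp_rot: [-179.9, 0.1, 89.9]
force: [-0.5, 0.6, 0.4]
gripper_width: 1.0
[([399, 308], 0.91, array([0.62 , 0.059, 0.004])), ([369, 88], 0.73, array([0.567, 0.326, 0.004])), ([411, 259], 0.68, array([0.626, 0.132, 0.004]))]
[([374, 124], 0.76, array([0.573, 0.289, 0.   ]))]
[([392, 222], 0.6, array([ 0.437, -0.173,  0.004])), ([312, 175], 0.52, array([0.62 , 0.126, 0.004])), ([354, 179], 0.51, array([ 0.604, -0.035,  0.004]))]
(0.572, 0.3245) [0.025, 0.023, 0.025, 0.023]
(0.6245, 0.133) [0.024, 0.023, 0.023, 0.21]
(0.6245, 0.061) [0.228, 0.024, 0.21, 0.024]
```

All four are flat in their trays, with top faces reading 23–25 mm wherever the fingers did not block the view. Hand in.

```bash
python3 -c "from station import *; print(hand_in())"
```

```text
the job is handed in; nothing more can be done
None
```

I sorted all four discs and handed the job in at about 68 s. The gauge was never used, so the pass/tight sorting rests on bore sizes measured in the images.

| Tray | Discs | Basis |
|---|---|---|
| Sanding | 1 | rough |
| Packing | 1 | smooth, bore about 24 mm |
| Reaming | 2 | smooth, bore about 19 mm |

**Bores:** in the wrist-camera crops they fell into two clear groups, and the ratio of 1.29 matches the expected 24.4/19.2.

**Smooth or rough:** dragging a gripped disc over the bench did not tell the two apart, so I flicked the discs along the bench and watched how far they coasted.
- **Rough disc:** it stopped in under 0.1 s, about 20 mm from the finger.
- **Three smooth discs:** two coasted to 39 mm and about 37 mm in the same test. The third reached 37 mm in an earlier untimed flick, and matched one of these two in a slower flick.
- **Disagreement:** the smooth discs slowed as if their friction were about 0.35, not the stated 0.1. I called them smooth because they form a clear group, and three rough discs would break the two-per-tray limit.

**Events during the run:**
- One grasp slipped and was redone.
- One disc was found knocked aside in the reaming tray and was put back.
- Once, while testing a grip, I pressed a disc on the bench with up to about 48 N, through the fingertips. The limit is 40 N for the arm or gripper body. I don't know whether that counts.

**Last checks:** all four discs were found in their trays. The tops of the sanding and reaming discs read 23–25 mm wherever the fingers did not block the view. The packing disc's height was not measured, and its last position fix was partly hidden by the fingers. I left the disc-like object at the back, which holds a candle, and did not move the ribbon, scissors or marker.

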